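Count three small bearings into a kit and put the rest back in stock

ROBOT

A 6-joint arm with a two-finger parallel gripper is mounted at the origin on a cart in front of the work surface, level with it; the furniture and walls round the work are solid. World frame = base frame: x ahead of the robot, y to its left, z up, the work surface at z = 0. Lengths are in m, angles in rad, forces in N, time in s.
With the tool pointing down it reaches from about 0.35 to 0.95 m from the base axis. Payload 17.4 kg.
Tool frame: the origin (TCP) lies on the centre line of the jaws, within the pads' length; the fingertips stand 22 mm ahead of it and the grasp point (between the pads) lies 3 mm ahead of it; z points along the fingers, y is the line along which they close (so a half turn about z gives the same grasp; the last joint's range is limited). The gripper opens to 93 mm and grips with 3 to 60 N. Pads are 15 mm wide; open, the fingers measure 128 mm over their backs; the gripper's body (75 mm by 188 mm) begins 65 mm behind the grasp point.
Start: joints at [-1.328, 0.116, 1.442, -0, 1.584, -0.038], TCP at [0.187, -0.649, 0.241] pointing down, gripper open.
Joint ranges: [-2.83, 2.83], [-0.83, 2.19], [0.07, 2.5], [-1.14, 4.28], [0.01, 3], [-2.97, 2.97]. Speed limits (rad/s): [1.89, 1.89, 2.22, 3.14, 3.14, 3.14].

INTERFACE

Orientations are given as a rotation vector (axis times angle).
In Python, from bench import bot gives the robot as it stands. The module is installed in compiled form; this text tells all that it offers.
- The arm moves only by the tool step_arm, never from a script. Its argument "targets" is a list of rows, each a list of 5 numbers: the shift along the world's x, y, z in cm, then the turn about the world's z in rad, then the finger opening in cm, from 0 to 9.3. A call has 1 to 20 rows; each row shifts and turns the commanded pose from where the row before left it; what a row does not reach is not made up. A row lasts 1/12 s, in which the tool goes at most 41.7 mm and 7.16 degrees, less where a joint would pass 70% of its speed; a pose out of reach is approached as far as the arm can. A call is refused whole if a number of a shift passes 4.17 or a number of a turn 0.125, either way. A call with a gripper value outside its range is refused whole. The fingers move at their own pace and stop on an object; "grip_force" is the grip in N (left out, the last holds). Time passes only in rows, so rows that do not move let the fingers close. It gives the time, the measured TCP pose, the force, the opening and the grip force at its end, in the units of the state.
- bot.read_state(): the state, without advancing time (a new reading comes with each control period).
- bot.camera(name): name is "side" or "top" or "wrist"; returns a dict with "pixels" (420x560x3 uint8, red, green, blue), "z_map" (420x560 float32, m along the optical axis (not along the pixel's ray), 0 where there is no reading), "intrinsics" (3x3 intrinsics, pixels), "dist" ([k1, k2, p1, p2, k3] as OpenCV has them; the pictures are not rectified), "rvec" (rotation vector, rad) and "tvec" (3), from world to camera coordinates, as OpenCV has them. Camera axes: x right, y down, z forward; pixel columns grow to the right and rows downward; lengths in m; the calibration is good to about 2 mm. A picture is of the moment at which its call begins.
- bot.job_done(): hands the job in; it is judged then, once.
The state is a dict: "t": time; "q": joint angles; "qd": joint speeds; "joint_efforts": joint torques, N m; "ee_pos": TCP position; "ee_rot": TCP orientation; "ft_force": force on the tool from outside, world axes, zero at the start; "moment": the same for the moment, N m; "grip_width": finger opening in m; "finger_force": force on a finger pad.
Only numpy, scipy, OpenCV 4.12 (cv2) and the standard library are available. Lean on these libraries where they do the work, as an engineer would, in place of code of your own. Each camera call takes 0.05 s, during which the arm holds its last target. There are 200 camera calls.

TASK

Pack a kit of exactly three small bearings. With the lid up, sweep three of the small bearings across the deck into the tipping trough without lifting any bearing off the deck, shut the lid, then return every bearing left on the deck to its row in the blue stock rack, flat, small in the narrow row and large in the wide one; only then tip the trough by its red handle, lid still shut, so that the three end in the yellow tote standing flat on the table under its mouth, and let the trough back down level. Leave the oil filter and the torch alone.

Things in the scene. Friction and masses are not known exactly. Their poses are not given: they have to be found in the camera images.
- stand: Fixed counting stand: aluminium deck on legs, top 116 mm above the table, own x -105 to +75 mm, y -115 to +115, with a 5 mm rim except at the trough. Origin on the table; +x points from deck to trough, y along it. Trough channel: x 79 to 127, y -42 to +104; its 4 mm walls end 1 mm below the deck, so bearings sweep over. A gate hangs at y = +104 from a bar 6 mm high across the trough.
- trough (a joint): Tipping steel trough at the far side of the deck: 0 = level (at rest), grows as the red-handled end is raised, stop at 0.9 rad. Channel 48 mm wide, 146 mm long, floor 16 mm below the deck: exactly three small bearings fit in one row, large ones do not fit in. When level, a fixed gate closes its +y end; tipped, the contents slide out under the gate and over a tongue at its +y end (from about 0.4 rad on; 0.8 rad empties it). It drops back to level when let go.
- trough_hinge (a point): Point on the trough's hinge axis, which runs along the stand's x, at own x = 103, y = +68 mm of the stand, 100 mm above the table. The tongue ends 57 mm from it towards the stand's +y, and when fully tipped hangs 53 mm above the table.
- trough_handle (a point): Middle of the red round handle bar (10 mm thick, 44 mm long along the stand's x) at the trough's -y end, 154 mm from the hinge, its centre 40 mm from the trough's end wall; can be pinched from above with the fingers apart along y, and turns freely in the grip. Held so and led round the hinge it tips the trough. Turns with the trough.
- seat_1 (a point): Place of the first counted bearing: point on the trough floor on its centre line, next to the gate (y = +74 mm of the stand). Axes turn with the trough.
- seat_2 (a point): As seat_1, middle place (y = +29 mm of the stand).
- seat_3 (a point): As seat_1, last place, next to the handle end (y = -16 mm of the stand).
- lid (a joint): Clear plastic lid of the trough (54 by 132 by 3 mm, orange lip at its free edge), hinged along the trough's outer (+x) wall top: 0 = shut, 1.8 rad = wide open, leaning slightly away from the deck. Light; once pushed over past upright (below 1.5) it falls shut by itself, unless a bearing sticks up.
- lid_hinge (a point): Middle of the lid's hinge line: 28 mm from the trough's centre line towards the stand's +x, at y = +24 mm of the stand, level with the deck.
- lid_edge (a point): Middle of the lid's free edge, 55 mm from the hinge line.
- rack: Blue stock rack, fixed, 170 by 174 mm base plate 8 mm thick, with two shallow rows that run along its own y, each 160 mm long between steel ledges 5 mm high. Origin on the table under its middle.
- small_row (a point): Middle of the floor of the narrow row for small bearings (47 mm wide), 8 mm above the table; own axes as the rack's.
- large_row (a point): Middle of the floor of the wide row for large bearings (58 mm wide), 8 mm above the table; own axes as the rack's.
- tote: Yellow open kit tote, loose, about 0.35 kg, outside 114 (x) by 164 (y) by 45 mm high, wall 5 mm. Origin under its middle. To catch the trough's contents its middle belongs about 105 mm from the trough hinge towards the stand's +y, with its own axes parallel to the stand's.
- tote_grip (a point): Middle of the black-banded upright grip at the tote's own -x side: a plate 60 mm wide along y, 10 mm thick along x, its top 75 mm above the table; this point is 62 mm above the table and 61 mm from the tote's middle. Pinch it from above to drag the tote along the table.
- small_1: Small ball bearing, 42 mm across, 13 mm thick, 80 g; may be absent. Origin at the centre of its underside, z its axis. To be gripped across the outside; slides easily on the deck.
- small_2: Small ball bearing, 42 mm across, 13 mm thick, 80 g; may be absent. Origin at the centre of its underside, z its axis. To be gripped across the outside; slides easily on the deck.
- small_3: Small ball bearing, 42 mm across, 13 mm thick, 80 g; may be absent. Origin at the centre of its underside, z its axis. To be gripped across the outside; slides easily on the deck.
- small_4: Small ball bearing, 42 mm across, 13 mm thick, 80 g; may be absent. Origin at the centre of its underside, z its axis. To be gripped across the outside; slides easily on the deck.
- large_1: Large ball bearing, 52 mm across, 16 mm thick, 120 g, looks like the small ones; may be absent. Origin at the centre of its underside, z its axis.
- large_2: Large ball bearing, 52 mm across, 16 mm thick, 120 g, looks like the small ones; may be absent. Origin at the centre of its underside, z its axis.
- oil_filter: White oil filter standing on the table, 67 mm across, 91 mm high; a bystander. Origin at its underside's centre.
- torch: Black torch lying on the table, 35 by 127 by 36 mm; a bystander. Origin at its underside's centre.

How it is judged:
By the outcome, as a careful person would: the job done as asked, in the order asked, and still so for the second after the job is handed in, with the robot touching nothing.
Of small_1, small_2, small_3, small_4 only 3 to 4 are there at a start; the rules pass over those that are not, and their reading is None.
Of large_1, large_2 only 1 to 2 are there at a start; the rules pass over those that are not, and their reading is None.
At some moment in a run one of tote may be knocked a few centimetres aside while the robot is not near it.
Once in a run the grip may slacken for a moment while it holds something.
It also fails if it takes over 208 s, if anything falls off the work surface, if the arm or the gripper's body presses on something with over 40 N, if the wrist force passes 120 N, or if a joint passes its speed limit or range.

## Working session

There is one attempt and no reset: what is moved stays moved. The work goes in short steps, Python scripts to look and compute and a tool call to move; the robot and the scene stay as the last step left them, time stands still between calls to the robot, and variables do not carry over. Pictures are saved under pics/ and viewed, at most 14 in all, crops included, and the job is handed in when it is done.

Besides the shell and the picture viewer there is one more tool, called after "Request:" by a JSON object that holds its "op" and its "data", one argument or row to a line. step_arm: Moves the arm, as the interface text tells. Its arguments: {"type":"object","properties":{"targets":{"type":"array","items":{"type":"array","items":{"type":"number"}}},"grip_force":{"type":"number"}},"required":["targets"]}

```bash
mkdir -p pics; cat > h.py <<'E'
import numpy as np, cv2
from bench import bot
def shot(name,fn=None):
    c=bot.camera(name)
    if fn: cv2.imwrite('pics/'+fn,c['pixels'][:,:,::-1])
    return c
def world(c):
    z=c['z_map']; h,w=z.shape
    u,v=np.meshgrid(np.arange(w),np.arange(h))
    p=cv2.undistortPoints(np.stack([u,v],-1).reshape(-1,1,2).astype(float),c['intrinsics'],np.array(c['dist'])).reshape(h,w,2)
    P=np.dstack([p*z[...,None],z])
    R,_=cv2.Rodrigues(np.array(c['rvec'],float))
    W=(P-np.array(c['tvec']).ravel())@R
    W[z==0]=np.nan
    return W
E
python3 - <<'E'
from h import *
for n in ['top','side']:
    c=shot(n,n+'0.png'); W=world(c); np.save(n+'0.npy',W)
    R,_=cv2.Rodrigues(np.array(c['rvec'],float)); print(n,-R.T@np.array(c['tvec']).ravel(), R[2])
s=bot.read_state(); print(s['t'],s['ee_pos'],s['ee_rot'])
E
```

```text
top [0.3201517  0.00488615 1.19423296] [ 0.19490841 -0.0137891  -0.98072451]
side [0.6162788  1.0908054  0.97030355] [-0.05056003 -0.77674236 -0.62778578]
0.1 [ 0.18703017 -0.64839053  0.24000733] [-3.10965517e+00 -4.39491463e-01  1.83216182e-04]
```

View pics/top0.png

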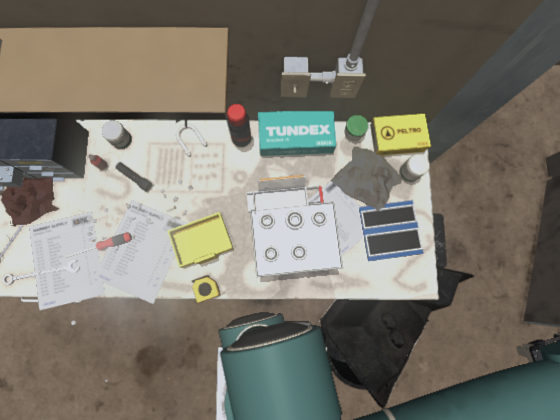

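View pics/side0.png

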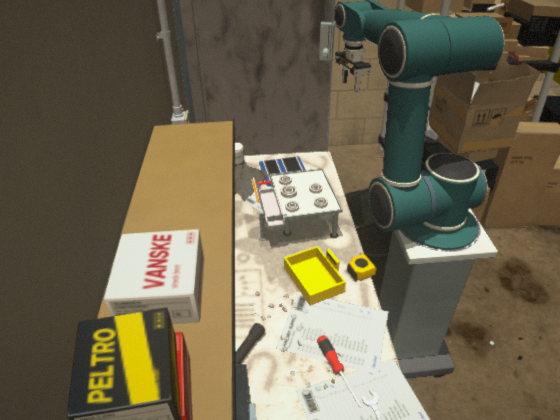

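The top view shows the deck (centre px 297,240) with 5 bearings at (267,221), (295,220), (319,218), (271,254), (299,253). It also shows the trough above it with the red handle at (315,195), the raised lid at (282,184), the rack at (390,230) and the tote at (202,240). I'll measure all of these from the depth map.

```bash
python3 - <<'E'
from h import *
W=np.load('top0.npy'); img=cv2.imread('pics/top0.png'); hsv=cv2.cvtColor(img,cv2.COLOR_BGR2HSV)
Z=W[...,2]
roi=np.zeros(Z.shape,bool); roi[170:290,235:350]=1
m=roi&(abs(Z-0.116)<0.008)
r=cv2.minAreaRect(W[m][:,:2].astype(np.float32)*1000); print('deck',r, m.sum())
# bearings
for u,v in [(267,221),(295,220),(319,218),(271,254),(299,253)]:
    w=W[v-14:v+15,u-14:u+15].reshape(-1,3); k=(w[:,2]>.1235)&(w[:,2]<.14)
    q=w[k]; c,rad=cv2.minEnclosingCircle(q[:,:2].astype(np.float32)*1000); print('b',(u,v),k.sum(),np.round(c,1),round(rad,1),np.round(q.mean(0)*1000,1),np.median(q[:,2]))
def col(name,lo,hi,box,zr):
    mk=cv2.inRange(hsv,lo,hi)>0; b=np.zeros_like(mk); b[box[1]:box[3],box[0]:box[2]]=1
    mk&=b&(Z>zr[0])&(Z<zr[1]); q=W[mk]
    r=cv2.minAreaRect(q[:,:2].astype(np.float32)*1000); print(name,mk.sum(),r,q.mean(0)*1000,np.percentile(q[:,2],[2,98]))
col('red',(0,150,80),(8,255,255),(300,180,335,215),(0.05,.2))
col('orange',(8,120,80),(22,255,255),(250,170,310,195),(0.02,.25))
col('rack',(100,120,50),(125,255,255),(350,195,435,270),(-.02,.03))
col('tote',(22,120,60),(35,255,255),(160,205,240,275),(-.02,.1))
col('toterim',(22,120,60),(35,255,255),(160,205,240,275),(.038,.055))
b=Z[205:275,160:240]; k=(b>.06)&(b<.09); q=W[205:275,160:240][k]; print('grip',k.sum(),q.mean(0), cv2.minAreaRect(q[:,:2].astype(np.float32)*1000) if k.sum() else '')
# rack profile
for u,v in [(388,215),(395,243)]: print('row',W[v,u])
big=cv2.resize(img[165:290,165:430],None,fx=3,fy=3,interpolation=cv2.INTER_CUBIC); cv2.imwrite('pics/crop0.png',big[:600,:800])
E
```

```text
deck ((485.0472106933594, -56.91291809082031), (243.88198852539062, 244.0198974609375), 6.1873650550842285) 5318
b (267, 221) 150 [513.3  27.6] 32.8 [506.1  18.8 127.3] 0.12706268837376047
b (295, 220) 235 [509.  -58.6] 26.0 [508.7 -59.2 129.7] 0.1296342049157609
b (319, 218) 151 [ 514.2 -127.6] 21.2 [ 514.4 -127.1  127.3] 0.12725575399146027
b (271, 254) 149 [414.9   6.3] 20.9 [415.2   6.6 127.2] 0.12713248689212153
b (299, 253) 149 [419.3 -70.4] 21.2 [419.1 -71.  127.1] 0.12723651796534008<stdin>:14: RuntimeWarning: Mean of empty slice.
  ret = um.true_divide(
Traceback (most recent call last):
IndexError: index -1 is out of bounds for axis 0 with size 0
```

```bash
python3 - <<'E' 2>&1 | grep -v Warn
from h import *
np.set_printoptions(precision=1,suppress=True)
W=np.load('top0.npy')*1000; img=cv2.imread('pics/top0.png'); hsv=cv2.cvtColor(img,cv2.COLOR_BGR2HSV)
Z=W[...,2]
roi=np.zeros(Z.shape,bool); roi[204:290,235:350]=1
m=roi&(Z>108)&(Z<124)
print('deck',cv2.minAreaRect(W[m][:,:2].astype(np.float32)), m.sum())
# lines: left/right edges per row; bottom edge per col
ys=[];
L=[];Rr=[];B=[]
for v in range(212,268):
    k=np.where(m[v])[0]; L.append(W[v,k[0],:2]); Rr.append(W[v,k[-1],:2])
for u in range(264,332):
    k=np.where(m[:,u])[0]; B.append(W[k[-1],u,:2])
for n,q in (('L(+y)',L),('R(-y)',Rr),('B(-x)',B)):
    l=cv2.fitLine(np.array(q,np.float32),cv2.DIST_HUBER,0,.01,.01).ravel(); print(n,l, np.degrees(np.arctan2(l[1],l[0])))
def col(name,lo,hi,box,zr):
    mk=cv2.inRange(hsv,lo,hi)>0; b=np.zeros_like(mk); b[box[1]:box[3],box[0]:box[2]]=1
    mk&=b&(Z>zr[0])&(Z<zr[1]); q=W[mk]
    if len(q)<3: print(name,'none');return
    print(name,mk.sum(),cv2.minAreaRect(q[:,:2].astype(np.float32)),q.mean(0),np.percentile(q[:,2],[2,50,98]))
col('red',(0,120,60),(10,255,255),(300,180,335,215),(50,200))
col('red2',(170,120,60),(180,255,255),(300,180,335,215),(50,200))
col('orange',(5,90,60),(25,255,255),(250,165,312,200),(20,250))
col('rack',(95,90,40),(130,255,255),(350,195,435,270),(-20,30))
col('tote',(20,100,50),(38,255,255),(160,205,240,275),(-20,100))
b=Z[205:275,160:245]; k=(b>58)&(b<90); q=W[205:275,160:245][k]; print('grip',k.sum(), q.mean(0) if k.any() else '')
for u,v in [(388,215),(395,243)]: print('row',W[v,u])
cv2.imwrite('pics/crop0.png',cv2.resize(img[165:290,165:430],None,fx=3,fy=3,interpolation=cv2.INTER_CUBIC))
E
```

```text
deck ((462.24578857421875, -59.85853576660156), (197.73976135253906, 243.2284393310547), 6.131239414215088) 4954
L(+y) [  1.    0.1 470.8  57. ] 6.059488
R(-y) [   1.     0.1  454.5 -181.4] 6.242699
B(-x) [  0.1  -1.  364.6 -66.4] -83.97578
red 27 ((584.4801025390625, -135.15292358398438), (42.30941390991211, 5.678921699523926), 7.431328296661377) [ 585.  -134.5  114.7] [110.5 115.3 118.8]
red2 none
orange 57 ((617.881103515625, -21.19577407836914), (6.54920768737793, 114.87796783447266), 6.045239448547363) [617.9 -23.6 164.9] [160.7 164.7 170. ]
rack 553 ((498.99444580078125, -363.25579833984375), (165.65919494628906, 171.0934600830078), 7.676527500152588) [ 491.9 -365.     7.2] [ 2.4  7.2 11.6]
tote 1589 ((458.8917236328125, 210.44578552246094), (120.92108154296875, 154.91201782226562), 20.91023063659668) [467.2 198.7  13.2] [-0.6  4.6 73.8]
grip 95 [405.7 195.2  72. ]
row [ 543.9 -355.4   13.6]
row [ 457.5 -373.2   11.5]
```

View pics/crop0.png

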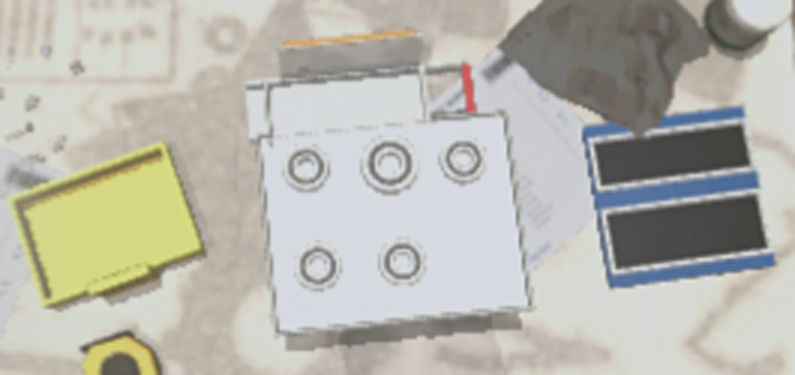

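The crop confirms the layout: three bearings in the front row (the middle one is large, r≈26), two small ones behind, the lid up, and the rack's narrow row on its +x side. The stand's yaw is about 6.1° with its origin near (472,-61) mm. Next I'll move above the deck and look from close by.

Request:
{"op": "step_arm", "data": {
  "targets": [
    [1.4,2.93,0.4,-0.009,4],
    [1.4,2.93,0.4,-0.009,4],
    [1.4,2.93,0.4,-0.009,4],
    [1.4,2.93,0.4,-0.009,4],
    [1.4,2.93,0.4,-0.009,4],
    [1.4,2.93,0.4,-0.009,4],
    [1.4,2.93,0.4,-0.009,4],
    [1.4,2.93,0.4,-0.009,4],
    [1.4,2.93,0.4,-0.009,4],
    [1.4,2.93,0.4,-0.009,4],
    [1.4,2.93,0.4,-0.009,2],
    [1.4,2.93,0.4,-0.009,2],
    [1.4,2.93,0.4,-0.009,2],
    [1.4,2.93,0.4,-0.009,2],
    [1.4,2.93,0.4,-0.009,2],
    [1.4,2.93,0.4,-0.009,2],
    [1.4,2.93,0.4,-0.009,2],
    [1.4,2.93,0.4,-0.009,2],
    [1.4,2.93,0.4,-0.009,2],
    [0,0,0,0,2]
  ]
}}

```text
t: 1.77
ee_pos: [0.4545, -0.088, 0.317]
ee_rot: [-3.136, -0.177, -0.001]
ft_force: [0.4, -0.7, -0.4]
grip_width: 0.0202
finger_force: 0.0
```

```bash
cat >> h.py <<'E'
def bearings(W,zlo=.1225,zhi=.137,box=(.34,.60,-.19,.08),rs=(15,32)):
    # clusters above the deck -> circle fits
    m=((W[...,2]>zlo)&(W[...,2]<zhi)&(W[...,0]>box[0])&(W[...,0]<box[1])&(W[...,1]>box[2])&(W[...,1]<box[3])).astype(np.uint8)
    n,lab,st,_=cv2.connectedComponentsWithStats(m)
    out=[]
    for i in range(1,n):
        if st[i,4]<100: continue
        q=W[lab==i]*1000; (cx,cy),r=cv2.minEnclosingCircle(q[:,:2].astype(np.float32))
        out.append((round(cx,1),round(cy,1),round(r,1),round(float(np.median(q[:,2])),1),st[i,4]))
    return out
O=np.array([472.,-61.2]); th=np.radians(6.1)
def s2w(x,y): return O+np.array([np.cos(th)*x-np.sin(th)*y,np.sin(th)*x+np.cos(th)*y])
def w2s(x,y): d=np.array([x,y])-O; return np.array([np.cos(th)*d[0]+np.sin(th)*d[1],-np.sin(th)*d[0]+np.cos(th)*d[1]])
def st():
    s=bot.read_state(); p=np.array(s['ee_pos'])*1000; r=np.array(s['ee_rot'])
    R,_=cv2.Rodrigues(r); print('t',round(s['t'],2),'tcp',np.round(p,1),'stand',np.round(w2s(*p[:2]),1),'yaw_x',round(np.degrees(np.arctan2(R[1,0],R[0,0])),2),'w',round(s['grip_width']*1000,1),'ft',np.round(s['ft_force'],1),'ff',s['finger_force'])
    return s
E
python3 - <<'E'
from h import *
st()
c=shot('wrist','w1.png'); W=world(c); np.save('w1.npy',W)
for b in bearings(W): print(b,np.round(w2s(b[0],b[1]),1))
m=(abs(W[...,2]-.116)<.006)
print('deck z',np.median(W[...,2][m]))
T=np.load('top0.npy'); z=T[120:215,325:400,2]; print('rag max z',np.nanmax(z[20:]))
E
```

```text
t 1.77 tcp [454.5 -88.  317. ] stand [-20.3 -24.8] yaw_x 6.47 w 20.2 ft [ 0.4 -0.7 -0.4] ff 0.0
(598.1, 15.5, 26.4, 129.2, np.int32(304)) [133.5  62.9]
(556.4, 53.4, 29.3, 123.4, np.int32(169)) [ 96.1 105. ]
(505.1, 17.5, 21.4, 129.4, np.int32(1064)) [41.3 74.7]
(508.2, -60.1, 26.0, 132.5, np.int32(1542)) [36.1 -2.8]
(513.6, -128.3, 21.1, 129.4, np.int32(997)) [ 34.2 -71.1]
(414.1, 5.7, 21.3, 129.4, np.int32(890)) [-50.5  72.7]
(418.5, -71.6, 21.2, 129.4, np.int32(852)) [-54.3  -4.7]
deck z 0.11736771191701988
rag max z 0.1281565285604734
```

View pics/w1.png

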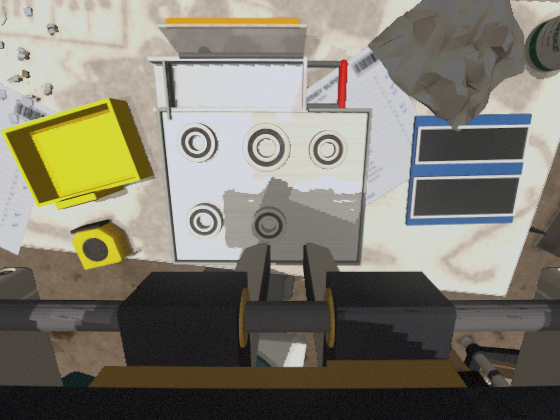

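The wrist view shows the deck with all five bearings, the trough and gate (165,80), the handle (343,85), and the rack at (470,170). A rag overhangs the rack's corner near (455,115). I'll check trough alignment, the rack fit and the rag heights from this same view.

```bash
python3 - <<'E'
from h import *
np.set_printoptions(precision=1,suppress=True)
W=np.load('w1.npy')*1000; img=cv2.imread('pics/w1.png'); hsv=cv2.cvtColor(img,cv2.COLOR_BGR2HSV)
S=W.copy(); d=W[...,:2]-O; S[...,0]=np.cos(th)*d[...,0]+np.sin(th)*d[...,1]; S[...,1]=-np.sin(th)*d[...,0]+np.cos(th)*d[...,1]
f=(abs(W[...,2]-101)<4)&(S[...,0]>60)&(S[...,0]<140)&(abs(S[...,1]-30)<90); q=S[f]; print('floor',np.percentile(q,[1,50,99],axis=0))
f=(W[...,2]>112)&(W[...,2]<120)&(S[...,0]>-125)&(S[...,0]<70)&(abs(S[...,1])<130); print('deck',np.percentile(S[f],[.3,50,99.7],axis=0))
f=(cv2.inRange(hsv,(0,150,80),(6,255,255))>0); f[:, :300]=0; f[120:]=0; print('red',f.sum(),np.percentile(S[f],[3,50,97],axis=0))
f=(cv2.inRange(hsv,(8,150,80),(22,255,255))>0); f[40:]=0; print('lip',f.sum(),np.percentile(S[f],[3,50,97],axis=0))
# rack
f=(cv2.inRange(hsv,(100,100,40),(125,255,255))>0); f[:,:400]=0; f[240:]=0
r=cv2.minAreaRect(W[f][:,:2].astype(np.float32)); print('rack',r, np.median(W[f][:,2]))
blk=(hsv[...,2]<70); blk[:,:412]=0;blk[:,530:]=0; blk[:118]=0;blk[222:]=0; blk&=W[...,2]<20
n,lab,stt,_=cv2.connectedComponentsWithStats(blk.astype(np.uint8))
for i in range(1,n):
    if stt[i,4]>500: print('row',stt[i],cv2.minAreaRect(W[lab==i][:,:2].astype(np.float32)),np.median(W[lab==i][:,2]))
# rag tall points near rack
f=(W[...,2]>25)&(W[...,0]>480)&(W[...,0]<700)&(W[...,1]<-170); q=W[f]
for x0 in range(500,700,20):
  k=(q[:,0]>=x0)&(q[:,0]<x0+20)
  if k.any(): print(x0,k.sum(),'y',q[k][:,1].min(),q[k][:,1].max(),'zmax',q[k][:,2].max(), 'z>85 y', (q[k&(q[:,2]>85)][:,1].min() if (k&(q[:,2]>85)).any() else None))
E
```

```text
floor [[ 80.1 -41.3  99.6]
 [103.8  33.7 101.4]
 [126.3 118.6 104. ]]
deck [[-105.9 -115.8  115.2]
 [ -12.4   -6.1  117.4]
 [  69.6  115.2  119.7]]
red 357 [[nan nan nan]
 [nan nan nan]
 [nan nan nan]]
lip 704 [[nan nan nan]
 [nan nan nan]
 [nan nan nan]]
rack ((498.5500793457031, -362.5271911621094), (167.60458374023438, 172.8843994140625), 7.928264617919922) nan
row [ 420  128  106   33 3111] ((540.2110595703125, -360.7226867675781), (45.381980895996094, 158.062744140625), 8.277652740478516) 9.208401364722457
row [ 416  179  101   35 2998] ((460.4119873046875, -371.5533142089844), (55.05575942993164, 156.51687622070312), 7.5900092124938965) 9.206013577380368
500 127 y -178.17600162966687 -170.06710722093783 zmax 123.57718397325611 z>85 y -178.17600162966687
520 102 y -175.89332026629813 -170.0416139651539 zmax 123.70835459121241 z>85 y -175.89332026629813
540 56 y -174.24269810637628 -170.0698726800014 zmax 123.74928204041122 z>85 y -174.24269810637628
560 108 y -317.57694611783774 -170.04520939060376 zmax 120.9114178088864 z>85 y -170.2568425844386
580 882 y -356.24992114851926 -237.27910862128914 zmax 54.08868294307958 z>85 y None
600 1364 y -355.4581028502564 -215.80251441033914 zmax 54.90804996357408 z>85 y None
620 1730 y -380.5053234035222 -212.47046019018885 zmax 55.49921092062118 z>85 y None
640 2313 y -442.1935318523407 -195.42653891767733 zmax 58.43863244794077 z>85 y None
660 2620 y -413.20939363407143 -197.23231429622905 zmax 63.22767071504926 z>85 y None
680 1888 y -403.9923244935182 -203.96254739749526 zmax 61.97203127693395 z>85 y None
```

Request:
{"op": "step_arm", "data": {
  "targets": [
    [0.33,2.04,-1,-0.006,2],
    [0.33,2.04,-1,0,2],
    [0.33,2.04,-1,0,2],
    [0.33,2.04,-1,0,2],
    [0.33,2.04,-1,0,2],
    [0,0,-2.5,0,2],
    [0,0,-2.5,0,2],
    [0,0,-2.5,0,2],
    [0,0,-2.5,0,2],
    [0,0,-2.0,0,2],
    [0,0,0,0,2],
    [0,0,0,0,2]
  ]
}}

```text
t: 2.82
ee_pos: [0.4691, 0.0094, 0.1463]
ee_rot: [-3.137, -0.162, 0.003]
ft_force: [0.4, 0.5, 1.5]
grip_width: 0.0198
finger_force: 0.0
```

```bash
python3 -c "
from h import *
st()"
```

```text
t 2.82 tcp [469.1   9.4 146.3] stand [ 4.6 70.6] yaw_x 5.91 w 19.8 ft [0.4 0.5 1.5] ff 0.0
```

Request:
{"op": "step_arm", "data": {
  "targets": [
    [-0.04,0.4,-0.4,0.003,2],
    [0,0,0,0,2],
    [0.585,0.091,0,0,2],
    [0.585,0.091,0,0,2],
    [0.585,0.091,0,0,2],
    [0.585,0.091,0,0,2],
    [0.585,0.091,0,0,2],
    [0.585,0.091,0,0,2],
    [0.585,0.091,0,0,2],
    [0.585,0.091,0,0,2],
    [0.585,0.091,0,0,2],
    [0.585,0.091,0,0,2],
    [0.585,0.091,0,0,2],
    [0.585,0.091,0,0,2],
    [0,0,0,0,2],
    [0,0,0,0,2]
  ]
}}

```text
t: 4.15
ee_pos: [0.5395, 0.0251, 0.1425]
ee_rot: [-3.137, -0.168, 0.001]
ft_force: [0.0, 0.3, 0.3]
grip_width: 0.0201
finger_force: 0.0
```

Request:
{"op": "step_arm", "data": {
  "targets": [
    [-2,-0.2,0,0,2],
    [-2,-0.2,2,0,2],
    [-2,-0.2,3,0,2],
    [-3,-0.3,3,0,2],
    [-3,-0.3,3,0,2],
    [-3,-0.3,2,0,2],
    [0,0,0,0,2],
    [0,0,0,0,2]
  ]
}}

```text
t: 4.82
ee_pos: [0.39, 0.0101, 0.273]
ee_rot: [3.137, 0.167, 0.007]
ft_force: [0.3, -0.2, -1.3]
grip_width: 0.0202
finger_force: 0.0
```

```bash
python3 - <<'E'
from h import *
st()
c=shot('wrist','w2.png'); W=world(c); np.save('w2.npy',W)
for b in bearings(W)+bearings(W,.106,.1155,(.5,.64,-.15,.06)): print(b,np.round(w2s(b[0],b[1]),1))
E
```

```text
t 4.82 tcp [390.   10.1 273. ] stand [-73.9  79.6] yaw_x 6.1 w 20.2 ft [ 0.3 -0.2 -1.3] ff 0.0
(549.1, 52.4, 22.9, 123.3, np.int32(158)) [ 88.7 104.8]
(508.4, -59.9, 26.1, 132.1, np.int32(2451)) [36.3 -2.6]
(513.3, -128.1, 21.5, 129.0, np.int32(1672)) [ 34.  -70.9]
(413.9, 5.6, 21.1, 129.4, np.int32(1209)) [-50.7  72.6]
(418.1, -71.4, 21.2, 129.3, np.int32(1257)) [-54.7  -4.4]
(566.2, 26.6, 21.1, 113.2, np.int32(1427)) [103.   77.3]
(577.5, -115.7, 30.0, 113.7, np.int32(652)) [ 99.1 -65.4]
```

View pics/w2.png

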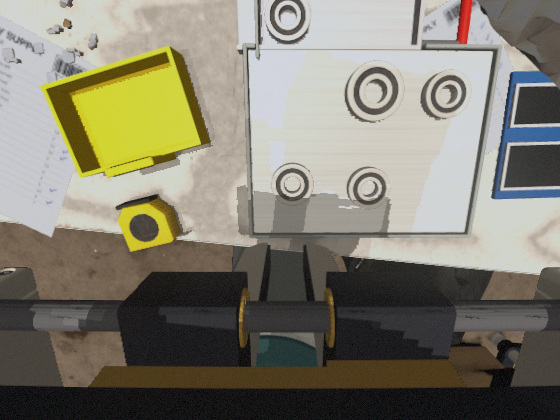

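A sits flat in seat 1 at (287,18). Next is C.

Request:
{"op": "step_arm", "data": {
  "targets": [
    [-0.5,-0.05,-1.5,-0.1,2],
    [-0.5,-0.05,-2,-0.11,2],
    [0,0,-3,0,2],
    [0,0,-3,0,2],
    [0,0,-3,0,2],
    [0,0,-0.6,0,2],
    [0,0,0,0,2],
    [0,0,0,0,2]
  ]
}}

```text
t: 5.53
ee_pos: [0.3806, 0.0093, 0.1391]
ee_rot: [-3.137, 0.162, 0.004]
ft_force: [0.5, -0.1, 0.1]
grip_width: 0.0203
finger_force: 0.0
```

Request:
{"op": "step_arm", "data": {
  "targets": [
    [0.69,-0.07,0,0,2],
    [0.69,-0.07,0,0,2],
    [0.69,-0.07,0,0,2],
    [0.69,-0.07,0,0,2],
    [0.69,-0.07,0,0,2],
    [0.69,-0.07,0,0,2],
    [0.69,-0.07,0,0,2],
    [0.69,-0.07,0,0,2],
    [0.69,-0.07,0,0,2],
    [0.69,-0.07,0,0,2],
    [0.69,-0.07,0,0,2],
    [0.69,-0.07,0,0,2],
    [0.69,-0.07,0,0,2],
    [0.69,-0.07,0,0,2],
    [0,0,0,0,2]
  ]
}}

```text
t: 6.78
ee_pos: [0.4782, -0.0008, 0.1403]
ee_rot: [3.137, -0.162, -0.0]
ft_force: [-0.6, 0.0, -0.1]
grip_width: 0.0198
finger_force: 0.0
```

```bash
python3 - <<'E'
from h import *
st()
W=world(shot('wrist'))
for b in bearings(W): print(b,np.round(w2s(b[0],b[1]),1))
W=world(shot('top'))
for b in bearings(W): print(b,np.round(w2s(b[0],b[1]),1))
E
```

```text
t 6.78 tcp [478.2  -0.8 140.3] stand [12.5 59.4] yaw_x -5.92 w 19.8 ft [-0.6  0.  -0.1] ff 0.0
(597.9, 12.2, 29.5, 128.8, np.int32(1632)) [133.   59.6]
(556.3, 53.0, 29.7, 123.4, np.int32(566)) [ 96.  104.6]
(514.3, -128.0, 22.0, 129.0, np.int32(4683)) [ 35.  -70.9]
(508.3, -60.2, 26.3, 132.3, np.int32(6584)) [36.2 -2.9]
(499.3, -3.0, 29.4, 129.5, np.int32(4371)) [33.3 55. ]
(514.7, -127.3, 21.0, 127.2, np.int32(139)) [ 35.4 -70.3]
```

Request:
{"op": "step_arm", "data": {
  "targets": [
    [0.03,0.2,0.1,-0.08,2],
    [0.03,0.2,0.1,-0.077,2],
    [0.58,-0.155,0,0,2],
    [0.58,-0.155,0,0,2],
    [0.58,-0.155,0,0,2],
    [0.58,-0.155,0,0,2],
    [0.58,-0.155,0,0,2],
    [0.58,-0.155,0,0,2],
    [0.58,-0.155,0,0,2],
    [0.58,-0.155,0,0,2],
    [0.58,-0.155,0,0,2],
    [0.58,-0.155,0,0,2],
    [0.58,-0.155,0,0,2],
    [0,0,0,0,2],
    [0,0,0,0,2]
  ]
}}

```text
t: 8.13
ee_pos: [0.5417, -0.0137, 0.1422]
ee_rot: [3.115, -0.408, -0.001]
ft_force: [-0.6, 0.5, -0.6]
grip_width: 0.02
finger_force: 0.0
```

Request:
{"op": "step_arm", "data": {
  "targets": [
    [-2,0.5,0,0,2],
    [-2,0.5,2,0,2],
    [-3,0,3,0.09,2],
    [-3,-0.5,3,0.09,4],
    [-3,-1,3,0.09,6],
    [-3,-1.5,2,0.09,7],
    [0,0,0,0,7],
    [0,0,0,0,7]
  ]
}}

```text
t: 8.8
ee_pos: [0.3837, -0.0335, 0.2714]
ee_rot: [3.137, 0.154, 0.007]
ft_force: [1.6, 0.0, -0.7]
grip_width: 0.0486
finger_force: 0.0
```

```bash
python3 - <<'E'
from h import *
st()
W=world(shot('wrist','w3.png'))
for b in bearings(W)+bearings(W,.106,.1155,(.5,.64,-.15,.06)): print(b,np.round(w2s(b[0],b[1]),1))
E
```

```text
t 8.8 tcp [383.7 -33.5 271.4] stand [-84.9  37. ] yaw_x 5.62 w 48.6 ft [ 1.6  0.  -0.7] ff 0.0
(543.9, 52.2, 17.5, 123.3, np.int32(126)) [ 83.5 105.1]
(507.9, -60.2, 26.1, 132.3, np.int32(2476)) [35.8 -2.8]
(513.7, -127.8, 21.7, 129.2, np.int32(1691)) [ 34.4 -70.7]
(418.2, -71.4, 21.1, 129.4, np.int32(1258)) [-54.6  -4.4]
(563.0, 26.0, 20.8, 113.3, np.int32(932)) [99.8 77. ]
(570.3, -19.3, 21.1, 113.2, np.int32(928)) [102.2  31.2]
(565.8, -119.2, 25.1, 114.2, np.int32(331)) [ 87.1 -67.6]
```

C is in seat 2 at stand (102,31). The large bearing blocks D, so I'll slide it along the deck towards +y with a light grip.

Request:
{"op": "step_arm", "data": {
  "targets": [
    [0.955,-0.205,-0.5,0.1215,7],
    [0.955,-0.205,-0.5,0.1215,7],
    [0.955,-0.205,-0.5,0.1215,7],
    [0.955,-0.205,-0.5,0.1215,7],
    [0.955,-0.205,-0.5,0.1215,7],
    [0.955,-0.205,-0.5,0.1215,7],
    [0.955,-0.205,-0.5,0.1215,7],
    [0.955,-0.205,-0.5,0.1215,7],
    [0.955,-0.205,-0.5,0.1215,7],
    [0.955,-0.205,-0.5,0.1215,7],
    [0.955,-0.205,-0.5,0.1215,7],
    [0.955,-0.205,-0.5,0.1215,7],
    [0.955,-0.205,-0.5,0.1215,7],
    [0,0,-1,0,7],
    [0,0,-1,0,7],
    [0,0,0,0,7],
    [0,0,0,0,7]
  ],
  "grip_force": 5
}}

```text
t: 10.27
ee_pos: [0.5077, -0.0594, 0.1836]
ee_rot: [-2.1, -2.334, 0.002]
ft_force: [0.1, 0.8, 0.2]
grip_width: 0.07
finger_force: 0.0
```

```bash
python3 - <<'E'
from h import *
st()
W=world(shot('wrist'))
for b in bearings(W): print(b,np.round(w2s(b[0],b[1]),1))
E
```

```text
t 10.27 tcp [507.7 -59.4 183.6] stand [35.7 -2. ] yaw_x 96.03 w 70.0 ft [0.1 0.8 0.2] ff 0.0
(556.4, 53.5, 29.6, 123.3, np.int32(384)) [ 96.1 105.1]
(597.9, 13.3, 28.7, 128.9, np.int32(1079)) [133.1  60.7]
(508.6, -60.0, 26.3, 132.3, np.int32(3654)) [36.5 -2.7]
(418.5, -71.3, 21.3, 129.2, np.int32(2405)) [-54.3  -4.4]
(512.5, -115.0, 16.1, 128.2, np.int32(318)) [ 34.6 -57.8]
(514.5, -141.1, 15.5, 129.4, np.int32(221)) [ 33.8 -84. ]
```

Request:
{"op": "step_arm", "data": {
  "targets": [
    [0.05,-0.07,-2,0,7],
    [0,0,-2.2,0,7],
    [0,0,0,0,7],
    [0,0,0,0,5],
    [0,0,0,0,5],
    [0,0,0,0,5],
    [0,0,0,0,5],
    [0,0,0,0,5],
    [-0.05,0.5,0,0,5],
    [-0.05,0.5,0,0,5],
    [-0.05,0.5,0,0,5],
    [-0.05,0.5,0,0,5],
    [-0.05,0.5,0,0,5],
    [-0.05,0.5,0,0,5],
    [-0.05,0.5,0,0,5],
    [-0.05,0.5,0,0,5],
    [-0.05,0.5,0,0,5],
    [-0.05,0.5,0,0,5],
    [-0.05,0.5,0,0,5],
    [0,0,0,0,5]
  ]
}}

```text
t: 11.98
ee_pos: [0.5038, -0.0049, 0.1441]
ee_rot: [2.097, 2.338, 0.002]
ft_force: [-0.1, 2.1, 6.1]
grip_width: 0.0521
finger_force: 5.0
```

Request:
{"op": "step_arm", "data": {
  "targets": [
    [0,0,0,0,7],
    [0,0,0,0,7],
    [0,0,0,0,7],
    [0,0,0,0,7],
    [0,0,2.5,0,7],
    [0,0,2.5,0,7],
    [-0.9,-0.5,2,-0.12,7],
    [-0.9,-0.5,2,-0.12,5],
    [-0.9,-0.5,0,-0.12,4],
    [-0.9,-0.5,0,-0.12,3],
    [-0.9,-0.5,0,-0.12,2],
    [-0.9,-0.5,0,-0.12,2],
    [-0.9,-0.5,0,-0.12,2],
    [-0.9,-0.5,0,-0.12,2],
    [-0.9,-0.5,0,-0.12,2],
    [-0.9,-0.5,0,-0.12,2],
    [-0.9,-0.5,0,-0.12,2],
    [-0.9,-0.5,0,-0.12,2],
    [-0.9,-0.5,0,-0.12,2],
    [0,0,0,0,2]
  ]
}}

```text
t: 13.65
ee_pos: [0.3855, -0.0711, 0.233]
ee_rot: [3.136, 0.176, 0.001]
ft_force: [-1.1, -0.4, 0.1]
grip_width: 0.0204
finger_force: 0.0
```

```bash
python3 - <<'E'
from h import *
st()
W=world(shot('wrist'))
for b in bearings(W): print(b,np.round(w2s(b[0],b[1]),1))
E
```

```text
t 13.65 tcp [385.5 -71.1 233. ] stand [-87.1  -0.6] yaw_x 6.44 w 20.4 ft [-1.1 -0.4  0.1] ff 0.0
(535.3, 53.1, 8.9, 123.3, np.int32(117)) [ 75.1 106.9]
(505.0, -4.2, 26.2, 132.4, np.int32(3555)) [38.9 53.2]
(513.9, -128.1, 21.5, 129.3, np.int32(2241)) [ 34.6 -71. ]
(418.3, -71.5, 21.0, 129.5, np.int32(1637)) [-54.5  -4.5]
```

Request:
{"op": "step_arm", "data": {
  "targets": [
    [-0.12,-0.14,-3,-0.081,2],
    [0,0,-3,0,2],
    [0,0,-3,0,2],
    [0,0,-0.1,0,2],
    [0,0,0,0,2],
    [0.6,0.03,0,0,2],
    [0.9,0.03,0,0,2],
    [0.99,0.03,0,0,2],
    [0.99,0.03,0,0,2],
    [0.99,0.03,0,0,2],
    [0.99,0.03,0,0,2],
    [0.99,0.03,0,0,2],
    [0.99,0.03,0,0,2],
    [0.99,0.03,0,0,2],
    [0.99,0.03,0,0,2],
    [0.99,0.03,0,0,2],
    [0.99,0.03,0,0,2],
    [0,0,0,0,2]
  ]
}}

```text
t: 15.2
ee_pos: [0.5006, -0.0682, 0.1417]
ee_rot: [-3.141, -0.061, 0.0]
ft_force: [-0.3, -1.1, 0.3]
grip_width: 0.0197
finger_force: 0.0
```

Request:
{"op": "step_arm", "data": {
  "targets": [
    [0.508,0.017,0,0,2],
    [0.508,0.017,0,0,2],
    [0.508,0.017,0,0,2],
    [0.508,0.017,0,0,2],
    [0.508,0.017,0,0,2],
    [0.508,0.017,0,0,2],
    [0.508,0.017,0,0,2],
    [0.508,0.017,0,0,2],
    [0.508,0.017,0,0,2],
    [0.508,0.017,0,0,2],
    [0,0,0,0,2],
    [0,0,0,0,2],
    [-2,0,0,0,2],
    [-2,0,2,0,1],
    [-2,0,4,0,0.5],
    [-1,0,4,0,0.5],
    [0,1,3,0.07,0.5],
    [0,0,0,0,0.5]
  ]
}}

```text
t: 16.7
ee_pos: [0.4818, -0.0561, 0.2763]
ee_rot: [3.135, 0.176, 0.014]
ft_force: [0.2, -0.2, 1.0]
grip_width: 0.0055
finger_force: 0.0
```

```bash
python3 - <<'E'
from h import *
st()
W=world(shot('wrist','w4.png'))
for b in bearings(W)+bearings(W,.106,.1155,(.5,.64,-.15,.06)): print(b,np.round(w2s(b[0],b[1]),1))
E
```

```text
t 16.7 tcp [481.8 -56.1 276.3] stand [10.3  4.1] yaw_x 6.44 w 5.5 ft [ 0.2 -0.2  1. ] ff 0.0
(598.1, 15.1, 27.2, 129.2, np.int32(296)) [133.5  62.5]
(556.1, 53.5, 28.8, 123.4, np.int32(169)) [ 95.8 105.1]
(505.2, -4.2, 26.1, 132.4, np.int32(1924)) [39.1 53.1]
(513.5, -128.2, 21.2, 129.3, np.int32(1230)) [ 34.1 -71. ]
(565.0, 50.6, 24.2, 111.5, np.int32(171)) [104.4 101.3]
(592.4, 7.0, 36.5, 113.2, np.int32(144)) [127.  55.]
(579.6, -117.7, 33.5, 114.2, np.int32(746)) [101.  -67.6]
(566.8, 26.7, 21.3, 113.4, np.int32(1304)) [103.6  77.3]
(571.0, -19.1, 21.0, 113.4, np.int32(1243)) [102.9  31.3]
(576.4, -66.7, 21.2, 113.4, np.int32(1236)) [103.2 -16.6]
```

View pics/w4.png

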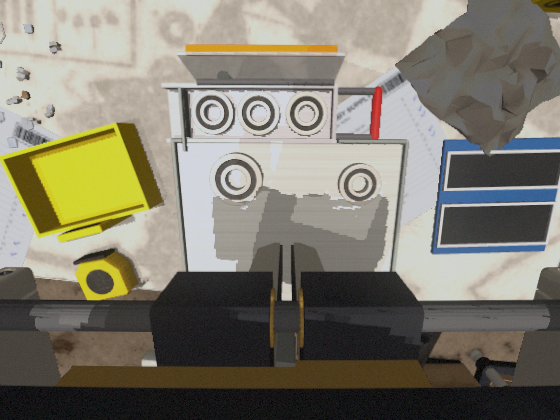

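All three sit flat in the trough at (215,112), (262,112) and (307,113). Now I'll shut the lid, after checking what lies behind it.

```bash
python3 - <<'E'
from h import *
W=world(shot('top')); m=(W[...,0]>.60)&(W[...,0]<.85)&(W[...,1]>-.17)&(W[...,1]<.13)&(W[...,2]>.03)
q=W[m]
for x in np.arange(.60,.85,.02):
    k=(q[:,0]>=x)&(q[:,0]<x+.02)
    if k.any(): print(round(x,2),k.sum(),q[k][:,1].min().round(3),q[k][:,1].max().round(3),q[k][:,2].max().round(3))
print(s2w(160,24)-np.array([481.8,-56.1]))
E
```

```text
0.6 23 0.033 0.042 0.17
0.64 103 0.1 0.13 0.477
0.66 127 0.1 0.13 0.472
0.68 147 0.1 0.13 0.47
0.7 138 0.1 0.13 0.471
0.72 231 -0.042 0.129 0.47
0.74 714 -0.17 0.13 0.47
0.76 967 -0.17 0.13 0.471
0.78 785 -0.168 0.13 0.47
0.8 1616 -0.17 0.13 0.47
0.82 1012 -0.17 0.129 0.569
0.84 508 -0.17 0.13 0.553
[146.74373335  35.76636207]
```

```bash
python3 - <<'E'
from h import *
W=world(shot('top'))
for y in np.arange(-.16,.36,.04):
    r=[]
    for x in np.arange(.56,.84,.04):
        m=(W[...,0]>=x)&(W[...,0]<x+.04)&(W[...,1]>=y)&(W[...,1]<y+.04); r.append(int(1000*np.nanmax(W[...,2][m])) if m.any() else -1)
    print(round(y,2),r)
E
```

```text
-0.16 [-1, -1, -1, 4, 71, 73, 358]
-0.12 [-1, -1, -1, 1, 71, 71, 358]
-0.08 [-1, -1, -1, -1, 70, 71, 359]
-0.04 [100, -1, -1, 4, 70, 72, 359]
0.0 [139, 169, 3, 4, 72, 71, 72]
0.04 [149, 167, 4, 7, 68, 185, 149]
0.08 [4, 4, 476, 470, 469, 471, 470]
0.12 [5, 7, 477, 470, 469, 471, 470]
0.16 [5, 6, 476, 469, 470, 470, 470]
0.2 [6, 5, 477, 470, 470, 470, 471]
0.24 [5, 10, 477, 470, 471, 470, 471]
0.28 [12, 7, 476, 470, 470, 470, 470]
0.32 [4, 10, 477, 471, 471, 470, 470]
```

Request:
{"op": "step_arm", "data": {
  "targets": [
    [2.5,0.2,0,0,0.3],
    [2.5,0.2,0,0,0.3],
    [2.5,0.2,0,0,0.3],
    [2.5,0.2,0,0,0.3],
    [2.5,0.2,0,0,0.3],
    [2.43,0.2,0,0,0.3],
    [0,0,0,0,0.3],
    [0,0,-3,0,0.3],
    [0,0,-3,0,0.3],
    [0,0,-3,0,0.3],
    [0,0,-1.6,0,0.3],
    [0,0,0,0,0.3],
    [-0.6,-0.06,0,0,0.3],
    [-0.6,-0.06,0,0,0.3],
    [-0.6,-0.06,0,0,0.3],
    [-0.6,-0.06,0,0,0.3],
    [-0.6,-0.06,0,0,0.3],
    [-0.6,-0.06,0,0,0.3],
    [0,0,0,0,0.3],
    [0,0,0,0,0.3]
  ]
}}

```text
t: 18.52
ee_pos: [0.5944, -0.0482, 0.1635]
ee_rot: [3.137, 0.17, 0.001]
ft_force: [-0.8, 0.5, -0.1]
grip_width: 0.003
finger_force: 0.0
```

Request:
{"op": "step_arm", "data": {
  "targets": [
    [0,0,2,0,0.3],
    [0,0,3,0,1],
    [-2,-1,4,0,5],
    [-3,-2,2,0,6],
    [-3,-2,0,0,6],
    [-3,-2,0,0,6],
    [-3,-2,0,0,6],
    [0,0,0,0,6]
  ]
}}

```text
t: 19.18
ee_pos: [0.4533, -0.1394, 0.2703]
ee_rot: [3.136, 0.166, 0.001]
ft_force: [-0.3, -0.1, 0.4]
grip_width: 0.0452
finger_force: 0.0
```

```bash
python3 - <<'E'
from h import *
st()
c=shot('wrist','w5.png');W=world(c)
for b in bearings(W): print(b,np.round(w2s(b[0],b[1]),1))
E
```

```text
t 19.18 tcp [ 453.3 -139.4  270.3] stand [-26.9 -75.8] yaw_x 6.07 w 45.2 ft [-0.3 -0.1  0.4] ff 0.0
(554.7, 58.1, 31.1, 123.3, np.int32(258)) [ 94.9 109.8]
(548.7, -29.2, 60.3, 126.6, np.int32(656)) [79.7 23.7]
(505.5, -4.1, 26.3, 132.4, np.int32(2361)) [39.4 53.2]
(513.7, -128.3, 21.0, 129.5, np.int32(1329)) [ 34.3 -71.2]
```

View pics/w5.png

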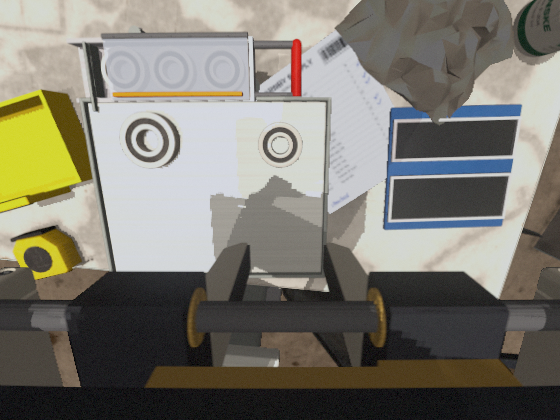

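The lid is shut, with its orange lip at (177,94) and the three bearings visible under it. Now I'll pick small B at (280,145).

Request:
{"op": "step_arm", "data": {
  "targets": [
    [1.51,0.28,-1,0,5.6],
    [1.51,0.28,-1,0,5.6],
    [1.51,0.28,-1,0,5.6],
    [1.51,0.28,-1,0,5.6],
    [0,0,-2,0,5.6],
    [0,0,-2,0,5.6],
    [0,0,-2,0,5.6],
    [0,0,0,0,5.6],
    [0,0,0,0,5.6]
  ],
  "grip_force": 20
}}

```text
t: 19.98
ee_pos: [0.517, -0.1256, 0.1689]
ee_rot: [-3.136, -0.171, 0.003]
ft_force: [-0.8, -0.2, 1.1]
grip_width: 0.0559
finger_force: 0.0
```

```bash
python3 -c "
from h import *
st()"
```

```text
t 19.98 tcp [ 517.  -125.6  168.9] stand [ 37.9 -68.8] yaw_x 6.24 w 55.9 ft [-0.8 -0.2  1.1] ff 0.0
```

Request:
{"op": "step_arm", "data": {
  "targets": [
    [-0.33,-0.27,-1.2,0,5.6],
    [0,0,-1.24,0,5.6],
    [0,0,0,0,5.6],
    [0,0,0,0,3.8],
    [0,0,0,0,3.8],
    [0,0,0,0,3.8],
    [0,0,0,0,3.8],
    [0,0,0,0,3.8],
    [0,0,1.5,0,3.8],
    [0,0,2,0,3.8],
    [0,0,2,0,3.8],
    [0,0,0,0,3.8]
  ]
}}

```text
t: 20.98
ee_pos: [0.5146, -0.1291, 0.2042]
ee_rot: [3.135, 0.17, 0.007]
ft_force: [0.5, -0.2, 0.5]
grip_width: 0.0413
finger_force: 20.0
```

```bash
python3 -c "
from h import *
st(); s=bot.read_state(); print(np.array([540.2,-360.7])-np.array(s['ee_pos'])[:2]*1000)"
```

```text
t 20.98 tcp [ 514.6 -129.1  204.2] stand [ 35.1 -72. ] yaw_x 6.21 w 41.3 ft [ 0.5 -0.2  0.5] ff 19.99990224838257
[  25.64802851 -231.64833778]
```

Request:
{"op": "step_arm", "data": {
  "targets": [
    [0.233,-2.106,0,0,3.8],
    [0.233,-2.106,0,0,3.8],
    [0.233,-2.106,0,0,3.8],
    [0.233,-2.106,0,0,3.8],
    [0.233,-2.106,0,0,3.8],
    [0.233,-2.106,-2,0.01,3.8],
    [0.233,-2.106,-2,0.01,3.8],
    [0.233,-2.106,-2,0.01,3.8],
    [0.233,-2.106,-2,0,3.8],
    [0.233,-2.106,-2,0,3.8],
    [0.233,-2.106,-2,0,3.8],
    [0,0,0,0,3.8],
    [0,0,0,0,3.8]
  ]
}}

```text
t: 22.07
ee_pos: [0.5383, -0.3606, 0.078]
ee_rot: [-3.132, -0.215, 0.004]
ft_force: [0.5, 1.3, -0.3]
grip_width: 0.0409
finger_force: 20.0
```

```bash
python3 - <<'E'
from h import *
st()
W=world(shot('wrist','w6.png'));
m=(W[...,2]>.05)&(W[...,2]<.085)&(abs(W[...,0]-.54)<.03)&(abs(W[...,1]+.36)<.022); q=W[m]*1000
print(m.sum(), cv2.minEnclosingCircle(q[:,:2].astype(np.float32)) if m.sum() else '', np.percentile(q[:,2],[5,50,95]) if m.sum() else '')
E
```

```text
t 22.07 tcp [ 538.3 -360.6   78. ] stand [  34.1 -304.8] yaw_x 7.85 w 40.9 ft [ 0.5  1.3 -0.3] ff 19.999882578849792
3872 ((540.2318725585938, -360.85260009765625), 23.468185424804688) [54.32804172 61.72895577 71.21968722]
```

View pics/w6.png

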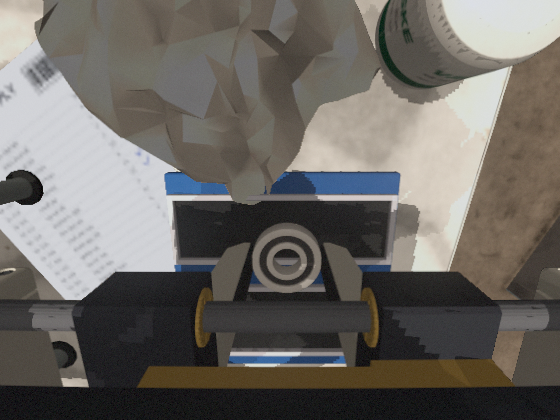

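The bearing is held flat over the narrow row at (287,257). Next I'll lower and release it.

Request:
{"op": "step_arm", "data": {
  "targets": [
    [0.17,0,-1.2,0,3.8],
    [0,0,-1.2,0,3.8],
    [0,0,-1.0,0,3.8],
    [0,0,-0.5,0,3.8],
    [0,0,0,0,3.8],
    [0,0,0,0,3.8]
  ]
}}

```text
t: 22.62
ee_pos: [0.5408, -0.3602, 0.0408]
ee_rot: [-3.134, -0.217, 0.001]
ft_force: [0.1, 0.8, 0.3]
grip_width: 0.0413
finger_force: 20.0
```

```bash
python3 -c "
from h import *
st()"
```

```text
t 22.62 tcp [ 540.8 -360.2   40.8] stand [  36.6 -304.6] yaw_x 7.94 w 41.3 ft [0.1 0.8 0.3] ff 19.999923706054688
```

Request:
{"op": "step_arm", "data": {
  "targets": [
    [0,0,-0.25,0,3.8],
    [0,0,-0.15,0,3.8],
    [0,0,0,0,4.6],
    [0,0,0,0,5.4],
    [0,0,0,0,5.4],
    [0,0,0,0,5.4],
    [0,0,2,0,5.4],
    [0,0,4,0,5.4],
    [0,0,4,0,5.4],
    [-1,0.5,4,0,6],
    [-1,1,4,0,6.5],
    [0,0,0,0,6.5],
    [0,0,0,0,6.5]
  ]
}}

```text
t: 23.7
ee_pos: [0.5214, -0.3458, 0.2194]
ee_rot: [3.131, 0.217, 0.006]
ft_force: [0.3, 0.2, -0.6]
grip_width: 0.0647
finger_force: 0.0
```

```bash
python3 - <<'E'
from h import *
s=st()
W=world(shot('wrist'));
for b in bearings(W,.017,.03,(.51,.5785,-.44,-.28)): print(b)
print(np.array([505.5,-4.1])-np.array(s['ee_pos'])[:2]*1000)
E
```

```text
t 23.7 tcp [ 521.4 -345.8  219.4] stand [  18.9 -288.2] yaw_x 7.93 w 64.7 ft [ 0.3  0.2 -0.6] ff 0.0
(572.9, -306.0, 22.3, 22.0, np.int32(282))
(541.1, -361.9, 21.1, 21.4, np.int32(856))
[-15.91868128 341.69427859]
```

Request:
{"op": "step_arm", "data": {
  "targets": [
    [-0.13,2.85,0,0,6.6],
    [-0.13,2.85,0,0,6.6],
    [-0.13,2.85,0,0,6.6],
    [-0.13,2.85,0,0,6.6],
    [-0.13,2.85,0,0,6.6],
    [-0.13,2.85,0,0,6.6],
    [-0.13,2.85,0,0,6.6],
    [-0.13,2.85,0,0,6.6],
    [-0.13,2.85,0,0,6.6],
    [-0.13,2.85,0,0,6.6],
    [-0.13,2.85,0,0,6.6],
    [-0.13,2.85,-1,0,6.6],
    [0,0,-2,0,6.6],
    [0,0,-2,0,6.6],
    [0,0,0,0,6.6],
    [0,0,0,0,6.6]
  ]
}}

```text
t: 25.08
ee_pos: [0.5048, -0.0036, 0.1646]
ee_rot: [-3.134, -0.217, 0.006]
ft_force: [-0.6, 0.7, 1.0]
grip_width: 0.0659
finger_force: 0.0
```

```bash
python3 - <<'E'
from h import *
s=st()
W=world(shot('wrist'));
for b in bearings(W,.126,.138): print(b)
E
```

```text
t 25.08 tcp [504.8  -3.6 164.6] stand [38.7 53.8] yaw_x 7.93 w 65.9 ft [-0.6  0.7  1. ] ff 0.0
(549.4, -29.3, 59.5, 126.8, np.int32(992))
(505.1, -4.3, 26.3, 132.4, np.int32(4218))
```

Request:
{"op": "step_arm", "data": {
  "targets": [
    [0,-0.05,-1,0,6.6],
    [0,0,-1.1,0,6.6],
    [0,0,0,0,6.6],
    [0,0,0,0,4.8],
    [0,0,0,0,4.8],
    [0,0,0,0,4.8],
    [0,0,0,0,4.8],
    [0,0,0,0,4.8],
    [0,0,1.5,0,4.8],
    [0,0,2,0,4.8],
    [0,0,2.5,0,4.8],
    [0,0,0,0,4.8]
  ],
  "grip_force": 25
}}

```text
t: 26.13
ee_pos: [0.5066, -0.0041, 0.2101]
ee_rot: [3.133, 0.217, 0.009]
ft_force: [-0.2, -0.0, -0.4]
grip_width: 0.0512
finger_force: 25.0
```

Request:
{"op": "step_arm", "data": {
  "targets": [
    [-0.343,-2.83,0,0,4.8],
    [-0.343,-2.83,0,0,4.8],
    [-0.343,-2.83,0,0,4.8],
    [-0.343,-2.83,0,0,4.8],
    [-0.343,-2.83,0,0,4.8],
    [-0.343,-2.83,0,0,4.8],
    [-0.343,-2.83,0,0,4.8],
    [-0.343,-2.83,0,0,4.8],
    [-0.343,-2.83,-2,0,4.8],
    [-0.343,-2.83,-2,0,4.8],
    [-0.343,-2.83,-2,0,4.8],
    [-0.343,-2.83,-2,0,4.8],
    [-0.343,-2.83,-2,0,4.8],
    [0,0,-2,0,4.8],
    [0,0,0,0,4.8],
    [0,0,0,0,4.8]
  ]
}}

```text
t: 27.47
ee_pos: [0.4603, -0.3716, 0.0845]
ee_rot: [-3.132, -0.216, 0.002]
ft_force: [0.1, -0.5, -0.8]
grip_width: 0.0512
finger_force: 25.0
```

```bash
python3 - <<'E'
from h import *
s=st()
W=world(shot('wrist','w7.png'));
m=(W[...,2]>.05)&(W[...,2]<.095)&(abs(W[...,0]-.46)<.035)&(abs(W[...,1]+.37)<.026); q=W[m]*1000
print(m.sum(), cv2.minEnclosingCircle(q[:,:2].astype(np.float32)) if m.sum() else '', np.percentile(q[:,2],[5,50,95]) if m.sum() else '')
E
```

```text
t 27.47 tcp [ 460.3 -371.6   84.5] stand [ -44.6 -307.4] yaw_x 7.9 w 51.2 ft [ 0.1 -0.5 -0.8] ff 24.99984472990036
5743 ((459.8853454589844, -370.89459228515625), 27.893278121948242) [61.90614888 71.0114628  73.25318856]
```

Request:
{"op": "step_arm", "data": {
  "targets": [
    [0,0,-1.5,0,4.8],
    [0,0,-1.5,0,4.8],
    [0,0,-1,0,4.8],
    [0,0,-0.5,0,4.8],
    [0,0,-0.25,0,4.8],
    [0,0,0,0,4.8],
    [0,0,0,0,5.6],
    [0,0,0,0,6.4],
    [0,0,0,0,6.4],
    [0,0,0,0,6.4],
    [0,0,2,0,6.4],
    [0,0,4,0,6.4],
    [0,0,4,0,6.4],
    [-1,1,4,0,6],
    [-1,1,4,0,5],
    [0,0,3,0,4],
    [0,0,0,0,4]
  ]
}}

```text
t: 28.93
ee_pos: [0.442, -0.353, 0.2541]
ee_rot: [3.127, 0.217, 0.011]
ft_force: [1.5, 0.0, 0.8]
grip_width: 0.0445
finger_force: 0.0
```

```bash
python3 - <<'E'
from h import *
s=st()
W=world(shot('wrist','w8.png'));
for b in bearings(W,.017,.03,(.41,.5785,-.46,-.28)): print(b)
c=shot('top','t2.png'); W=world(c)*1000; Z=W[...,2]; hsv=cv2.cvtColor(c['pixels'],cv2.COLOR_RGB2HSV)
y=cv2.inRange(hsv,(20,100,50),(38,255,255))>0
box=(W[...,0]>370)&(W[...,0]<570)&(W[...,1]>100)&(W[...,1]<320)
f=box&y&(Z>-5)&(Z<50)
print('tote',cv2.minAreaRect(W[f][:,:2].astype(np.float32)))
f=box&y&(Z>38)&(Z<52); print('rim',f.sum(),cv2.minAreaRect(W[f][:,:2].astype(np.float32)))
f=box&(Z>64)&(Z<90); q=W[f]; print('grip',f.sum(),q.mean(0),cv2.minAreaRect(q[:,:2].astype(np.float32)))
E
```

```text
t 28.93 tcp [ 442.  -353.   254.1] stand [ -60.9 -286.9] yaw_x 7.93 w 44.5 ft [1.5 0.  0.8] ff 0.0
(573.8, -305.5, 24.1, 21.9, np.int32(322))
(541.3, -361.9, 21.0, 21.3, np.int32(826))
(460.9, -373.4, 26.0, 24.4, np.int32(1109))
tote ((459.1796875, 210.36163330078125), (120.40525817871094, 154.3753204345703), 21.066495895385742)
rim 147 ((461.6141052246094, 204.33677673339844), (120.63969421386719, 141.1458282470703), 20.872997283935547)
grip 91 [405.73886827 195.21943718  72.78561207] ((406.0058898925781, 195.75323486328125), (11.868368148803711, 59.90253448486328), 20.833311080932617)
```

View pics/t2.png

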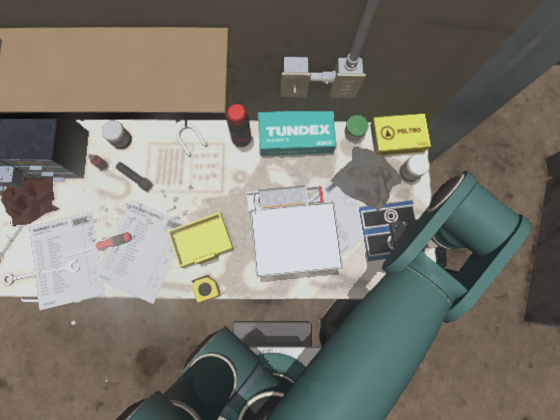

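Both bearings lie flat in their rows (small at (391,215), large beside the gripper) and the deck is empty. The tote at (202,240) has yaw 20.9° and its grip at (406,195) mm. I'll fetch it next.

Request:
{"op": "step_arm", "data": {
  "targets": [
    [-0.2,3.04,0,0.1,4],
    [-0.2,3.04,0,0.1,4],
    [-0.2,3.04,0,0.1,4],
    [-0.2,3.04,0,0.1,4],
    [-0.2,3.04,0,0.1,4],
    [-0.2,3.04,0,0.1,4],
    [-0.2,3.04,0,0.1,4],
    [-0.2,3.04,0,0.1,4],
    [-0.2,3.04,0,0.1,4],
    [-0.2,3.04,0,0.1,4],
    [-0.2,3.04,0,0.1,4],
    [-0.2,3.04,0,0.1,4],
    [-0.2,3.04,0,0.1,4],
    [-0.2,3.04,0,0.1,4],
    [-0.2,3.04,0,0.1,4],
    [-0.2,3.04,0,0.1,4],
    [-0.2,3.04,0,0.1,4],
    [-0.2,3.04,0,0.1,4],
    [0,0,0,0,4],
    [0,0,0,0,4]
  ]
}}

```text
t: 30.7
ee_pos: [0.4047, 0.1958, 0.2447]
ee_rot: [-1.774, -2.591, 0.004]
ft_force: [0.4, -0.3, -0.8]
grip_width: 0.0396
finger_force: 0.0
```

```bash
cat >> h.py <<'E'
def tote(cam,fn=None):
    c=shot(cam,fn); W=world(c)*1000; Z=W[...,2]; hsv=cv2.cvtColor(c['pixels'],cv2.COLOR_RGB2HSV)
    y=cv2.inRange(hsv,(20,100,50),(38,255,255))>0
    f=y&(W[...,0]>350)&(W[...,0]<700)&(W[...,1]>20)&(W[...,1]<350)&(Z>40)&(Z<55); f=cv2.morphologyEx(f.astype(np.uint8),cv2.MORPH_OPEN,np.ones((2,2)))>0
    if f.sum()>5: print('rim',f.sum(),cv2.minAreaRect(W[f][:,:2].astype(np.float32)))
    f=(W[...,0]>350)&(W[...,0]<600)&(W[...,1]>60)&(W[...,1]<320)&(Z>66)&(Z<82); q=W[f]
    if len(q)>5: print('grip',f.sum(),np.median(q,axis=0),cv2.minAreaRect(q[:,:2].astype(np.float32)))
    return W
E
python3 - <<'E'
from h import *
s=st()
W=tote('wrist','w9.png')
f=(W[...,0]>250)&(W[...,0]<380)&(W[...,1]>120)&(W[...,1]<300); print('tape zmax',np.nanpercentile(W[f][:,2],99),np.nanmax(W[f&(W[...,2]>15)&(W[...,2]<60)][:,0]))
E
```

```text
t 30.7 tcp [404.7 195.8 244.7] stand [-39.6 262.7] yaw_x 111.19 w 39.6 ft [ 0.4 -0.3 -0.8] ff 0.0
rim 1875 ((473.02215576171875, 208.2176971435547), (132.31878662109375, 185.01214599609375), 20.736305236816406)
grip 567 [404.57458487 196.59249118  75.91107176] ((404.8181457519531, 195.6807403564453), (11.268245697021484, 58.66664123535156), 21.343294143676758)
tape zmax 348.1895244552801 358.5722202128324
```

View pics/w9.png

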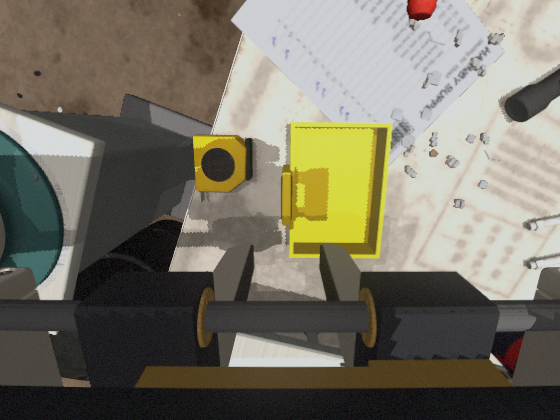

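The tote grip is straight under the jaws (the band at (287,197)). I'll descend, pinch it and drag.

Request:
{"op": "step_arm", "data": {
  "targets": [
    [0,0,-3.5,0,4],
    [0,0,-3.5,0,4],
    [0,0,-3.5,0,4],
    [0,0,-3.5,0,4],
    [0,0,-2,0,4],
    [0,0,-1,0,4],
    [0,0,-0.1,0,4],
    [0,0,0,0,4],
    [0,0,0,0,0.6],
    [0,0,0,0,0.6],
    [0,0,0,0,0.6],
    [0,0,0,0,0.6],
    [0,0,0,0,0.6],
    [0,0,0,0,0.6],
    [0,0,0,0,0.6]
  ],
  "grip_force": 35
}}

```text
t: 32.0
ee_pos: [0.4053, 0.1949, 0.0758]
ee_rot: [1.778, 2.59, 0.0]
ft_force: [-2.3, -1.7, 5.4]
grip_width: 0.0096
finger_force: 35.0
```

```bash
python3 -c "
from h import *
st()"
```

```text
t 32.0 tcp [405.3 194.9  75.8] stand [-39.1 261.7] yaw_x 111.06 w 9.6 ft [-2.3 -1.7  5.4] ff 35.00045120716095
```

Request:
{"op": "step_arm", "data": {
  "targets": [
    [0.3,-0.15,0,-0.0187,0.6],
    [0.6,-0.34,0,-0.0187,0.6],
    [0.64,-0.36,0,-0.0187,0.6],
    [0.64,-0.36,0,-0.0187,0.6],
    [0.64,-0.36,0,-0.0187,0.6],
    [0.64,-0.36,0,-0.0187,0.6],
    [0.64,-0.36,0,-0.0187,0.6],
    [0.64,-0.36,0,-0.0187,0.6],
    [0.64,-0.36,0,-0.0187,0.6],
    [0.64,-0.36,0,-0.0187,0.6],
    [0.64,-0.36,0,-0.0187,0.6],
    [0.64,-0.36,0,-0.0187,0.6],
    [0.64,-0.36,0,-0.0187,0.6],
    [0.64,-0.36,0,-0.0187,0.6],
    [0.1,0,0,0,0.6],
    [0,0,0,0,0.6]
  ]
}}

```text
t: 33.33
ee_pos: [0.4925, 0.1465, 0.0759]
ee_rot: [2.101, 2.335, 0.0]
ft_force: [1.2, -3.7, 5.5]
grip_width: 0.0096
finger_force: 35.0
```

```bash
python3 -c "
from h import *
st(); tote('top')"
```

```text
t 33.33 tcp [492.5 146.5  75.9] stand [ 42.5 204.3] yaw_x 96.04 w 9.6 ft [ 1.2 -3.7  5.5] ff 34.99952673912048
rim 26 ((559.6974487304688, 78.3365249633789), (126.7009048461914, 18.570362091064453), 8.262633323669434)
```

Request:
{"op": "step_arm", "data": {
  "targets": [
    [0.05,-0.5,0,0,0.6],
    [0.05,-0.5,0,0,0.6],
    [0.05,-0.5,0,0,0.6],
    [0.05,-0.5,0,0,0.6],
    [0.05,-0.5,0,0,0.6],
    [0.05,-0.5,0,0,0.6],
    [0,0,0,0,0.6],
    [0,0,0,0,0.6]
  ]
}}

```text
t: 34.05
ee_pos: [0.4953, 0.1162, 0.0759]
ee_rot: [2.1, 2.335, 0.001]
ft_force: [0.8, -2.9, 6.0]
grip_width: 0.0097
finger_force: 35.0
```

```bash
python3 -c "
from h import *
st()"
```

```text
t 34.05 tcp [495.3 116.2  75.9] stand [ 42.  173.9] yaw_x 96.05 w 9.7 ft [ 0.8 -2.9  6. ] ff 35.00718891620636
```

Request:
{"op": "step_arm", "data": {
  "targets": [
    [0,0,0,0,2],
    [0,0,0,0,3],
    [0,0,0,0,3.4],
    [0,0,0,0,3.4],
    [0,0,2,0,3.4],
    [0,0,4,0,3.4],
    [0,0,4,0,3.4],
    [0,0,4,0,3],
    [-0.3,-0.5,3,-0.12,3],
    [-0.3,-0.5,1,-0.12,3],
    [-0.3,-0.5,0,-0.12,3],
    [-0.3,-0.5,0,-0.12,3],
    [-0.3,-0.5,0,-0.12,3],
    [-0.3,-0.5,0,-0.12,3],
    [-0.3,-0.5,0,-0.12,3],
    [-0.3,-0.5,0,-0.12,3],
    [-0.3,-0.5,0,-0.12,3],
    [-0.3,-0.5,0,-0.12,3],
    [0,0,0,0,3],
    [0,0,0,0,3]
  ]
}}

```text
t: 35.72
ee_pos: [0.465, 0.0667, 0.2554]
ee_rot: [-3.051, -0.747, -0.0]
ft_force: [0.4, -0.1, -0.5]
grip_width: 0.03
finger_force: 0.0
```

```bash
python3 -c "
from h import *
st(); tote('wrist','w10.png')"
```

```text
t 35.72 tcp [465.   66.7 255.4] stand [  6.6 127.9] yaw_x 27.5 w 30.0 ft [ 0.4 -0.1 -0.5] ff 0.0
rim 2155 ((590.948486328125, 147.83853149414062), (93.23326110839844, 220.3697052001953), 37.4234619140625)
grip 616 [497.29611425 117.04057126  75.97910395] ((496.59600830078125, 116.66226959228516), (12.236343383789062, 59.90270233154297), 6.225915908813477)
```

View pics/w10.png

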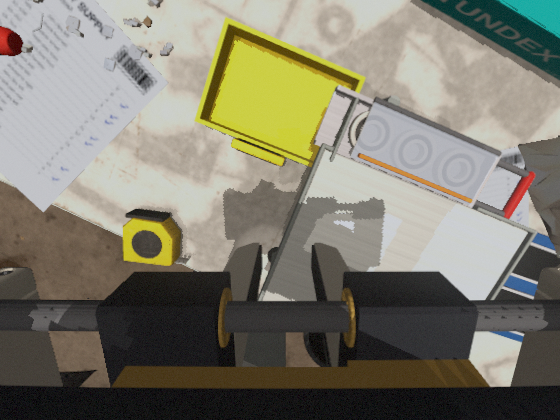

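The tote stands under the mouth, at (280,90), aligned with the stand (grip yaw 6.2°). Next is the handle.

Request:
{"op": "step_arm", "data": {
  "targets": [
    [1.49,-2.53,0,-0.0467,3],
    [1.49,-2.53,0,-0.0467,3],
    [1.49,-2.53,0,-0.0467,3],
    [1.49,-2.53,0,-0.0467,3],
    [1.49,-2.53,0,-0.0467,3],
    [1.49,-2.53,0,-0.0467,3],
    [1.49,-2.53,0,-0.0467,3],
    [1.49,-2.53,0,-0.0467,3],
    [0,0,-2,0,3],
    [0,0,-2,0,3],
    [0,0,0,0,3],
    [0,0,0,0,3]
  ]
}}

```text
t: 36.77
ee_pos: [0.584, -0.1353, 0.2147]
ee_rot: [-3.137, -0.166, 0.003]
ft_force: [0.4, -0.3, -0.1]
grip_width: 0.0299
finger_force: 0.0
```

```bash
python3 - <<'E'
from h import *
st()
c=shot('wrist','w11.png'); W=world(c)*1000; hsv=cv2.cvtColor(c['pixels'],cv2.COLOR_RGB2HSV)
f=(cv2.inRange(hsv,(0,150,60),(7,255,255))>0)&(abs(W[...,0]-585)<40)&(abs(W[...,1]+135)<40)&(W[...,2]>80)
q=W[f]; r=cv2.minAreaRect(q[:,:2].astype(np.float32)); print(f.sum(),r,w2s(*r[0]),np.percentile(q[:,2],[5,50,95]))
tote('top')
E
```

```text
t 36.77 tcp [ 584.  -135.3  214.7] stand [103.5 -85.6] yaw_x 6.05 w 29.9 ft [ 0.4 -0.3 -0.1] ff 0.0
322 ((584.75927734375, -135.5829315185547), (50.231651306152344, 7.980979919433594), 6.1435370445251465) [104.21659487 -85.9440311 ] [113.60725007 115.75418821 117.04114475]
rim 42 ((498.7518005371094, 126.59239196777344), (15.303032875061035, 131.75360107421875), 1.387033224105835)
grip 83 [497.04113361 118.04556961  73.27832409] ((497.3474426269531, 117.74253845214844), (11.910353660583496, 58.67515563964844), 7.562439441680908)
```

The handle lies at (584.8,-135.6), centre about 110 mm high. I'll pinch it.

Request:
{"op": "step_arm", "data": {
  "targets": [
    [0.07,-0.03,-3,0,3],
    [0,0,-3,0,3],
    [0,0,-2.5,0,3],
    [0,0,-1.6,0,3],
    [0,0,0,0,3],
    [0,0,0,0,3],
    [0,0,0,0,0.7],
    [0,0,0,0,0.7],
    [0,0,0,0,0.7],
    [0,0,0,0,0.7],
    [0,0,0,0,0.7],
    [0,0,0,0,0.7]
  ],
  "grip_force": 20
}}

```text
t: 37.87
ee_pos: [0.5853, -0.1349, 0.1157]
ee_rot: [-3.136, -0.162, -0.002]
ft_force: [-0.9, 10.6, 6.2]
grip_width: 0.0096
finger_force: 20.0
```

```bash
python3 -c "
from h import *
st(); tote('top')"
```

```text
t 37.87 tcp [ 585.3 -134.9  115.7] stand [104.8 -85.3] yaw_x 5.93 w 9.6 ft [-0.9 10.6  6.2] ff 20.00077709555626
rim 43 ((499.2784118652344, 126.94245910644531), (15.74862003326416, 132.31686401367188), 1.3892581462860107)
grip 82 [496.96533639 117.87432648  73.65003912] ((497.4632568359375, 117.65380859375), (11.773459434509277, 57.98935317993164), 2.3060877323150635)
```

Request:
{"op": "step_arm", "data": {
  "targets": [
    [-0.01,0.09,0.77,0,0.7],
    [-0.01,0.09,0.77,0,0.7],
    [-0.02,0.16,0.75,0,0.7],
    [-0.02,0.16,0.75,0,0.7],
    [-0.025,0.24,0.73,0,0.7],
    [-0.025,0.24,0.73,0,0.7],
    [-0.033,0.31,0.71,0,0.7],
    [-0.033,0.31,0.71,0,0.7],
    [-0.04,0.38,0.67,0,0.7],
    [-0.04,0.38,0.67,0,0.7]
  ]
}}

```text
t: 38.75
ee_pos: [0.5825, -0.1124, 0.1881]
ee_rot: [3.137, 0.161, 0.001]
ft_force: [4.9, -1.0, -1.7]
grip_width: 0.0094
finger_force: 20.0
```

Request:
{"op": "step_arm", "data": {
  "targets": [
    [-0.047,0.44,0.63,0,0.7],
    [-0.047,0.44,0.63,0,0.7],
    [-0.054,0.5,0.58,0,0.7],
    [-0.054,0.5,0.58,0,0.7],
    [-0.06,0.56,0.53,0,0.7],
    [-0.06,0.56,0.53,0,0.7],
    [-0.05,0.45,0.37,0,0.7],
    [0,0,0,0,0.7],
    [0,0,0,0,0.7],
    [0,0,0,0,0.7],
    [0,0,0,0,0.7],
    [0,0,0,0,0.7],
    [0,0,0,0,0.7],
    [0,0,0,0,0.7],
    [0,0,0,0,0.7],
    [0,0,0,0,0.7],
    [0,0,0,0,0.7],
    [0,0,0,0,0.7],
    [0,0,0,0,0.7],
    [0,0,0,0,0.7]
  ]
}}

```text
t: 40.42
ee_pos: [0.5789, -0.0787, 0.227]
ee_rot: [3.135, 0.16, 0.003]
ft_force: [2.9, -6.5, 8.3]
grip_width: 0.0094
finger_force: 20.0
```

```bash
python3 -c "
from h import *
st(); c=shot('side','s3.png'); c2=shot('top','t3.png')
a=cv2.imread('pics/s3.png')[140:330,200:400]; b=cv2.imread('pics/t3.png')[160:290,150:350]
a=cv2.resize(a,(420,399),interpolation=cv2.INTER_CUBIC); b=cv2.resize(b,(380,247)); b=cv2.copyMakeBorder(b,0,152,0,0,cv2.BORDER_CONSTANT); cv2.imwrite('pics/m3.png',np.hstack([a,b]))
"
```

```text
t 40.42 tcp [578.9 -78.7 227. ] stand [104.4 -28.8] yaw_x 5.86 w 9.4 ft [ 2.9 -6.5  8.3] ff 20.000986754894257
```

View pics/m3.png

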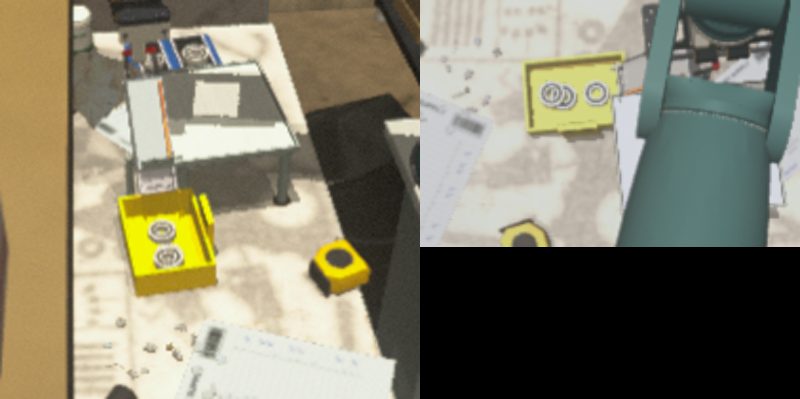

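All three bearings are in the yellow tote, two at (550,95) overlapping and one at (596,92), in the right half of the image. Now I'll lower the trough by the reverse arc.

Request:
{"op": "step_arm", "data": {
  "targets": [
    [0.05,-0.45,-0.37,0,0.7],
    [0.06,-0.56,-0.53,0,0.7],
    [0.06,-0.56,-0.53,0,0.7],
    [0.054,-0.5,-0.58,0,0.7],
    [0.054,-0.5,-0.58,0,0.7],
    [0.047,-0.44,-0.63,0,0.7],
    [0.047,-0.44,-0.63,0,0.7],
    [0.04,-0.38,-0.67,0,0.7],
    [0.04,-0.38,-0.67,0,0.7],
    [0.033,-0.31,-0.71,0,0.7],
    [0.033,-0.31,-0.71,0,0.7],
    [0.025,-0.24,-0.73,0,0.7],
    [0.025,-0.24,-0.73,0,0.7],
    [0.02,-0.16,-0.75,0,0.7],
    [0.02,-0.16,-0.75,0,0.7],
    [0.01,-0.09,-0.77,0,0.7],
    [0.01,-0.09,-0.7,0,0.7],
    [0,0,0,0,0.7],
    [0,0,0,0,0.7]
  ]
}}

```text
t: 42.1
ee_pos: [0.5849, -0.1349, 0.1143]
ee_rot: [-3.135, -0.162, 0.0]
ft_force: [2.2, 10.3, -4.0]
grip_width: 0.0092
finger_force: 20.0
```

Request:
{"op": "step_arm", "data": {
  "targets": [
    [0,0,0,0,1.5],
    [0,0,0,0,2.5],
    [0,0,0,0,3],
    [0,0,0,0,3],
    [0,0,2,0,3],
    [0,0,4,0,3],
    [0,0,4,0,3],
    [-2,-1,4,0,3],
    [-3,0,2,0,3],
    [-3,1,0,0,3],
    [-3,3,0,0,3],
    [-2,4,0,0,3],
    [0,3,0,0,3],
    [0,0,0,0,3],
    [0,0,0,0,3],
    [0,0,0,0,3],
    [0,0,0,0,3]
  ]
}}

```text
t: 43.52
ee_pos: [0.4588, -0.0391, 0.2713]
ee_rot: [3.137, 0.16, -0.001]
ft_force: [0.1, 1.2, -0.2]
grip_width: 0.0302
finger_force: 0.0
```

```bash
python3 - <<'E'
from h import *
st(); W=tote('wrist','w12.png')
for b in bearings(W/1000,.008,.04,(.49,.63,.05,.20)): print('tote b',b)
T=world(shot('top'))
for b in bearings(T,.017,.03,(.41,.5785,-.46,-.28)): print('rack',b)
E
```

```text
t 43.52 tcp [458.8 -39.1 271.3] stand [-10.7  23.4] yaw_x 5.85 w 30.2 ft [ 0.1  1.2 -0.2] ff 0.0
rim 1918 ((541.6619873046875, 126.67313385009766), (32.43858337402344, 221.54576110839844), 37.38652420043945)
grip 570 [497.6202998  114.88602169  76.06208021] ((497.14410400390625, 116.52185821533203), (11.498907089233398, 59.25759506225586), 5.344845294952393)
tote b (609.4, 127.3, 72.7, 25.4, np.int32(800))
tote b (553.0, 161.0, 37.4, 29.9, np.int32(1609))
tote b (559.2, 102.4, 18.5, 18.6, np.int32(253))
tote b (528.5, 158.8, 47.8, 27.0, np.int32(638))
rack (542.4, -362.0, 21.6, 19.6, np.int32(110))
rack (461.7, -373.4, 26.2, 22.0, np.int32(203))
```

View pics/w12.png

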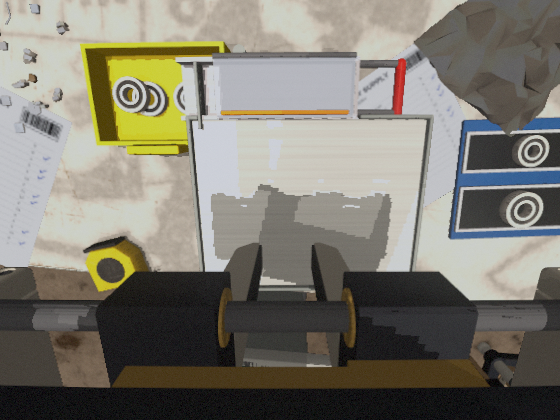

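The trough is level, empty and shut (lip at (285,112)). Three bearings are in the tote at (130,95), (150,98) and (185,95), and both leftovers lie in the rack at (531,151) and (523,209).

```bash
python3 -c "
from bench import bot
print(bot.job_done())"
```

```text
the job is handed in; nothing more can be done
None
```

The job is handed in, with no verdict reported back: three small bearings are in the tote (two overlapping), the leftover small and large bearing lie flat in their rack rows, and the trough is level and empty with its lid shut.

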